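# Free a cured thin-section slide and move it to its cooling rest

### The arm

A 7-joint arm with a two-finger parallel gripper is mounted at the origin on the work surface. World frame = base frame: x ahead of the robot, y to its left, z up, the work surface at z = 0. Lengths are in m, angles in rad, forces in N, time in s.
With the tool pointing down it reaches from about 0.4 to 0.925 m from the base axis. Payload 4.1 kg.
Tool frame: the origin (TCP) lies at the very end of the fingers, on their centre line; the grasp point (between the pads) lies 19 mm behind it (ctrl.hold_point_z is the distance from the TCP to the grasp point, in m); z points along the fingers, y is the line along which they close (so a half turn about z gives the same grasp; the last joint's range is limited). The gripper opens to 85 mm and grips with 20 to 120 N. Pads are 22 mm wide; open, the fingers measure 114 mm over their backs; the gripper's body (76 mm by 85 mm) begins 54 mm behind the grasp point. The pads swing forward as they close: fully open they stand 13 mm farther back than shut.
Start: joints at [-1.231, 0.398, 0.045, 1.537, -0.019, 1.207, -0.051], TCP at [0.276, 0.588, 0.206] pointing down, gripper open.
Joint ranges: [-2.82, 2.82], [-0.49, 2.23], [-1.37, 1.46], [0, 2.46], [-1.36, 4.5], [0.23, 2], [-2.94, 2.94]. Speed limits (rad/s): [2.57, 2.57, 3.14, 3.14, 3.14, 3.14, 3.14].

### API

Orientations are given as [roll, pitch, yaw] about the fixed x, y, z axes, in that order (R = Rz(yaw) Ry(pitch) Rx(roll)).
In Python, from plant import ctrl gives the robot as it stands. Calls block until the motion is done:
- ctrl.goto(position, orientation): joint-space move of the TCP to a pose.
- ctrl.move_l(position, ori=None, v=0.15, force_limit=None): straight line of the TCP; ori=None keeps the orientation; v is the mean speed in m/s. With force_limit (N) it stops when the force on the tool has changed by that much, and returns True; else False.
- ctrl.move_joints(angles): joint-space move.
- ctrl.set_gripper(opening): finger opening in m; the grip force is fixed at half the most; returns when the fingers have stopped.
- ctrl.pause(seconds).
- ctrl.solve_ik(position, orientation): joint angles nearest the present ones, or None.
- ctrl.state(): the state.
- ctrl.get_image(name): name is "scene" or "top"; returns a dict with "pixels" (420x560x3 uint8, blue, green, red), "intrinsics" (3x3 intrinsics, pixels), "dist_coeffs" ([k1, k2, p1, p2, k3] as OpenCV has them; the pictures are not rectified), "R" (3x3) and "t" (3): a world point X has camera coordinates R X + t. Camera axes: x right, y down, z forward; pixel columns grow to the right and rows downward; lengths in m; the calibration is good to about 2 mm. A picture is of the moment at which its call begins. There is no depth.
A pose or a line that the arm cannot do raises ctrl.IKError and nothing moves.
- ctrl.sign_off(): hands the job in; it is judged then, once.
The state is a dict: "time_s": time; "joint_pos": joint angles; "qvel": joint speeds; "joint_torque": joint torques, N m; "position": TCP position; "orientation": TCP orientation; "ft_force": force on the tool from outside, world axes, zero at the start; "wrist_torque": the same for the moment, N m; "finger_gap": finger opening in m; "finger_force": force on a finger pad.
Only numpy, scipy, OpenCV 4.12 (cv2) and the standard library are available. Lean on these libraries where they do the work, as an engineer would, in place of code of your own. Each camera call takes 0.05 s, during which the arm holds its last target. There are 200 camera calls.

### The job

The cover glass on the large specimen slide has set: lift the hold-down bar out of its two open brackets on the warming plate and lay the whole bar flat, grip up, on the red heatproof mat. The slide is too thin to pick up where it lies, so slide it flat to the front edge of the plate (the edge nearest the robot) until about a third of it overhangs, pick it up there and lay it face up along the two rods of the empty cooling rest, centred and straight. It is glass, so set it down rather than dropping it, set the bar down too, and leave the other slide and the rest of the bench as they are.

Things in the scene. Friction and masses are not known exactly. Their poses are not given: they have to be found in the camera images.
- warmer: Slide warming plate, fixed: white housing, flat grey top 210 mm (x) by 220 mm (y), 58 mm above the bench. Origin: centre of its footprint, on the bench; z up; front (-x, black control panel) to the robot. On the top at y = +88 and -88 mm stand two steel U brackets, 12 mm long in y, 24 mm high, open upward: two 6 mm cheeks each, a 20 mm slot between them centred on x = 0, where the bar lies.
- warmer_front_edge (a point): Middle of the front edge of the warming plate's top surface, the edge to slide the slide over (105 mm in front of the plate's centre, 58 mm above the bench).
- bar: Hold-down bar, loose, about 0.3 kg: steel, 16 mm (x) by 200 mm (y) by 12 mm high, with a black grip block in its middle, 16 mm (x) by 46 mm (y), from 12 to 40 mm above the underside. Origin: centre of its underside; y along the bar, z up. It starts in the bracket slots, 2 mm of play on either side, resting across the slide by its weight alone.
- bar_left (a point): One end of the bar's underside (y = +100 mm).
- bar_right (a point): Other end of the bar's underside (y = -100 mm).
- slide: The slide to move: rigid glass plate 90 mm (x) by 50 mm (y) by 2 mm, about 25 g, red-brown rock section under its cover glass, white label strip at its +x end, all flush. Origin: centre of its underside; x along its length, z up (face up). It starts flat on the warming plate, within 0.15 rad of the plate's x, its middle under the bar.
- mat: Heatproof mat, fixed: red ribbed rectangle 250 mm (x) by 120 mm (y), 3 mm thick. Origin: centre of its underside; x along its length, within 0.25 rad of straight away from the robot.
- rest_empty: The empty cooling rest, fixed: blue base 110 mm (x) by 56 mm (y) by 5 mm, two blue saddles 40 mm wide at its ends, on them two steel rods 6 mm in diameter, 106 mm long, along x at y = +15 and -15 mm, tops 23 mm above the bench. Origin: centre of its underside; x within 0.25 rad of straight away from the robot. A slide lies along the rods, its long sides 7 mm outside them.
- rest_full: A second, identical cooling rest, fixed, already occupied by the other slide; same axes. The two rests stand in line to the right of the warming plate, either one nearer the robot.
- done_slide: The other slide, on the full rest: same size as the first, grey-green section. Leave alone. Origin: centre of its underside.
- resin_bottle: Amber dropper bottle, 38 mm across, 104 mm high. Leave alone. Origin: centre of its base.
- forceps: Steel forceps lying flat, about 130 mm long, 8 mm high. Leave alone. Origin: near the middle, on the bench.
- mount_black: Black round specimen mount, 30 mm across, 18 mm high. Leave alone. Origin: centre of its base.
- mount_green: Dark green round specimen mount, 30 mm across, 18 mm high. Leave alone. Origin: centre of its base.
- petri_dish: Covered clear dish, 90 mm across, 16 mm high. Leave alone. Origin: centre of its base.
- slide_box: Blue and white slide box, 87 by 112 mm, 36 mm high. Leave alone. Origin: centre of its base.
There are look-alikes about, which are no part of the job. What is shaped like the slide but orange, pink or purple is not meant.

How it is judged:
By the outcome, as a careful person would: the job done as asked, in the order asked, and still so for the second after the job is handed in, with the robot touching nothing.
It also fails if it takes over 67 s, if anything falls off the work surface, if the arm or the gripper's body presses on something with over 40 N, if the wrist force passes 120 N, or if a joint passes its speed limit or range.

## Working session

There is one attempt and no reset: what is moved stays moved. The work goes in short steps, each a Python script; the robot and the scene stay as the last script left them, time stands still between calls to the robot, and variables do not carry over. Pictures are saved under pics/ and viewed, at most 10 in all, crops included, and the job is handed in when it is done.

```bash
ls; mkdir -p pics; cat > h.py <<'E'
import numpy as np, cv2
from plant import ctrl
def cast(im,uv,z):
    K=np.array(im["intrinsics"]);d=np.array(im["dist_coeffs"]);R=np.array(im["R"]);t=np.array(im["t"])
    n=cv2.undistortPoints(np.array(uv,float).reshape(-1,1,2),K,d).reshape(-1,2)
    D=np.c_[n,np.ones(len(n))]@R; C=-R.T@t
    return C+D*((z-C[2])/D[:,2])[:,None]
def shot(name,f):
    im=ctrl.get_image(name); cv2.imwrite(f"pics/{f}.png",im["pixels"]); return im
E
python3 - <<'E'
from h import *
for n in("top","scene"):
    im=shot(n,n+"0"); R=np.array(im["R"]);print(n,-R.T@np.array(im["t"]),R[2])
print(ctrl.state())
E
```

```text
pics
top [0.24376569 0.02278847 1.57298114] [ 0.18944941  0.01286499 -0.9818062 ]
scene [1.07417778 0.62055762 0.85041054] [-0.48346522 -0.53317844 -0.69424932]
{'time_s': 0.1, 'joint_pos': array([-1.23101716,  0.39912543,  0.04504911,  1.53775587, -0.01868626,
        1.20689815, -0.05069159]), 'qvel': array([ 7.07338203e-05, -1.81653558e-03, -6.50895568e-04, -3.51519704e-03,
       -1.48996095e-03,  1.82909620e-03, -8.34262997e-04]), 'joint_torque': array([ 3.32472970e-03, -4.76259828e+01,  1.37017451e+00, -2.54948509e+01,
        1.19772769e-02,  5.09500620e-03, -8.58364899e-06]), 'position': array([0.27587317, 0.58787365, 0.20476205]), 'orientation': array([-3.13983269e+00,  1.40262150e-04,  2.70292713e+00]), 'ft_force': array([ 0.14892702,  1.02656543, -0.37147722]), 'wrist_torque': array([ 0.0274164 , -0.01189246, -0.02686366]), 'finger_force': 0.0, 'finger_gap': 0.08522132286159864}
```

View pics/top0.png

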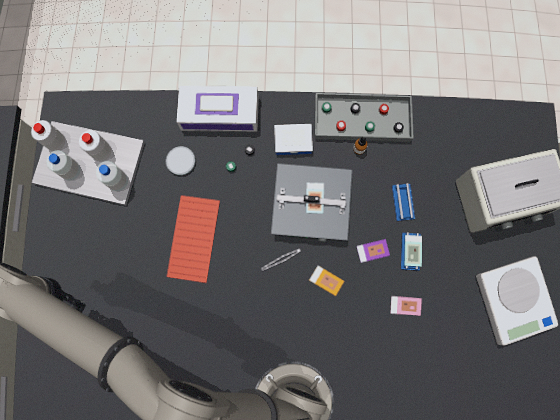

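View pics/scene0.png

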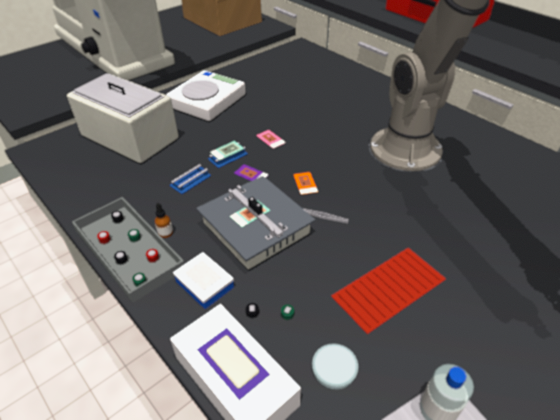

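Top view: plate at (312,202) with the bar across it and the slide under it, mat at (194,239), empty rest at (404,202), full rest at (411,251). The orange, purple and pink slides and the forceps lie in front of and right of the plate.

```bash
python3 - <<'E'
from h import *
t=cv2.imread("pics/top0.png");s=cv2.imread("pics/scene0.png")
a=cv2.resize(t[155:265,260:440],None,fx=4.4,fy=4.4,interpolation=cv2.INTER_CUBIC)
cv2.imwrite("pics/c0.png",a)
b=cv2.resize(s[160:270,165:325],None,fx=5,fy=5,interpolation=cv2.INTER_CUBIC);cv2.imwrite("pics/c1.png",b)
im=ctrl.get_image("top");p=im["pixels"];hsv=cv2.cvtColor(p,cv2.COLOR_BGR2HSV)
def rect(mask,z,box,nm):
    m=np.zeros_like(mask);y0,y1,x0,x1=box;m[y0:y1,x0:x1]=mask[y0:y1,x0:x1]
    c=max(cv2.findContours(m,cv2.RETR_EXTERNAL,cv2.CHAIN_APPROX_NONE)[0],key=cv2.contourArea)
    P=cast(im,c.reshape(-1,2),z)[:,:2]
    r=cv2.minAreaRect((P*1000).astype(np.float32));print(nm,r)
H,S,V=cv2.split(hsv)
rect(((H<8)&(S>150)&(V>90)).astype(np.uint8),.003,(180,300,150,240),"mat")
bl=((H>95)&(H<125)&(S>110)).astype(np.uint8)
rect(cv2.morphologyEx(bl,cv2.MORPH_CLOSE,np.ones((7,7))),.012,(170,228,385,425),"rest")
g=((S<60)&(V>60)&(V<150)).astype(np.uint8)
rect(cv2.morphologyEx(g,cv2.MORPH_OPEN,np.ones((3,3))),.058,(155,255,262,362),"plate")
print(p[230,290],p[160,300],p[180,340])
E
```

```text
mat ((437.5164794921875, 311.8568420410156), (119.06684875488281, 182.3809356689453), 83.52616119384766)
rest ((594.1472778320312, -321.031494140625), (110.6649169921875, 57.20255661010742), 6.297317981719971)
plate ((572.1467895507812, -43.86541748046875), (295.46929931640625, 293.964111328125), 1.2737557888031006)
[157 152 150] [69 69 65] [150 143 141]
```

View pics/c0.png

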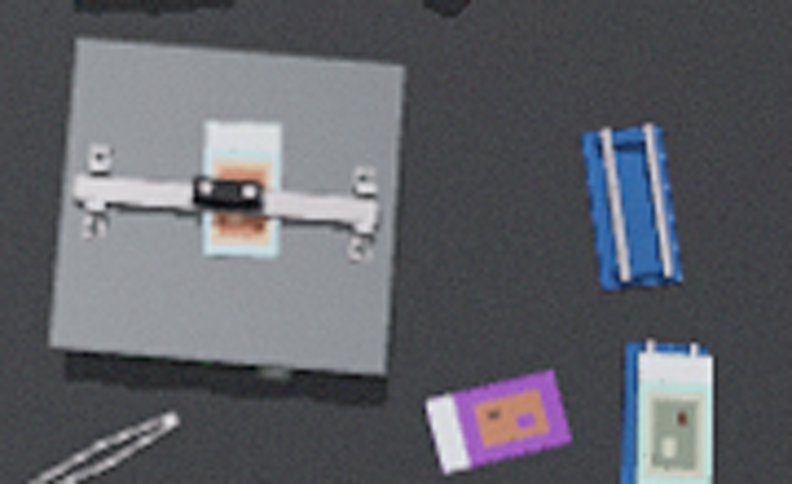

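View pics/c1.png

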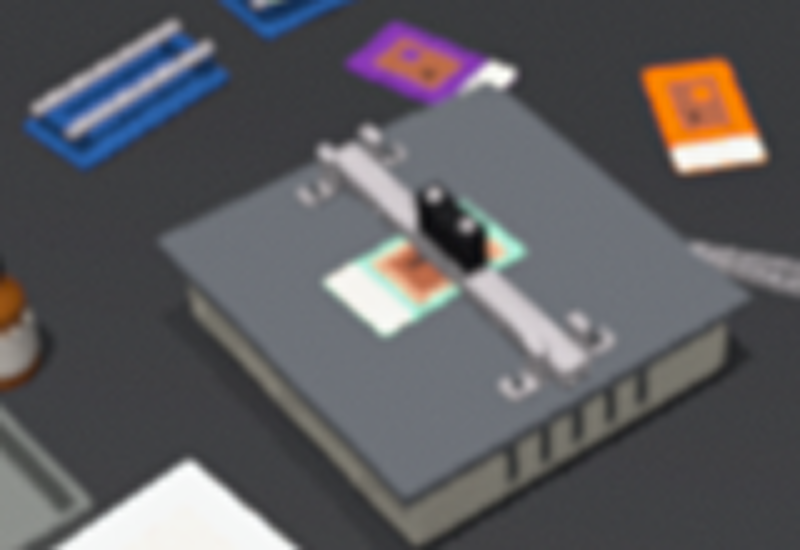

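Crop 0: plate corners at about (77,38), (404,66), (386,374) and (50,346). Bar ends are at (75,188) and (378,215), the slide spans (205,122) to (278,258), and the rods run (606,130)-(625,278) and (649,126)-(669,276). Crop 1 confirms the bar lies in its brackets, with the label away from the robot.

```bash
python3 - <<'E'
from h import *
im=ctrl.get_image("top");p=im["pixels"];H,S,V=cv2.split(cv2.cvtColor(p,cv2.COLOR_BGR2HSV))
c=lambda uv,z:cast(im,np.array(uv)/4.4+[260-.4,155-.4],z)[:,:2].round(4)
def ax(a):return round(float(np.arctan2(*(a[::-1]))),4)
P=c([(77,38),(404,66),(386,374),(50,346)],.058);print("plate",P.mean(0),np.linalg.norm(P-np.roll(P,1,0),axis=1),ax(P[0]-P[3]),ax(P[1]-P[2]))
r=c([(606,130),(625,278),(649,126),(669,276)],.023);print("rods",r.mean(0),ax(r[0]-r[1]),ax(r[2]-r[3]),np.linalg.norm(r[0]-r[1]))
b=c([(75,188),(378,215)],.072);print("bar",b.mean(0),ax(b[0]-b[1])-np.pi/2,np.linalg.norm(b[0]-b[1]))
g=c([(229,188)],.100);print("grip",g)
s=c([(205,122),(282,124),(278,258),(203,255)],.060);print("slide",s.mean(0),ax(s[0]-s[3]),ax(s[1]-s[2]),np.linalg.norm(s-np.roll(s,1,0),axis=1))
m=cv2.morphologyEx(((H<8)&(S>130)&(V>70)).astype(np.uint8),cv2.MORPH_CLOSE,np.ones((5,5)));m[:,:150]=0;m[:,235:]=0;m[:180]=0;m[300:]=0
k=max(cv2.findContours(m,0,1)[0],key=cv2.contourArea).reshape(-1,2)
print("mat",cv2.minAreaRect((cast(im,k,.003)[:,:2]*1000).astype(np.float32)))
# scene-view checks
im2=ctrl.get_image("scene");d=lambda uv,z:cast(im2,np.array(uv)/5+[165-.4,160-.4],z)[:,:2].round(4)
P=d([(160,241),(500,88),(750,297),(405,502)],.058);print("plate2",P.mean(0),np.linalg.norm(P-np.roll(P,1,0),axis=1),ax(P[1]-P[0]),ax(P[2]-P[3]))
print("rods2",d([(37,112),(177,24),(72,132),(210,47)],.022).mean(0))
for q in [([.55,-.04,.2]),(.45,.31,.2),(.56,-.32,.1),(.43,-.05,.04)]:
  for y in np.arange(-3,3.2,.785):
    j=ctrl.solve_ik(q,[np.pi,0,y]); print(q,round(y,2),None if j is None else np.round(j,2)[[0,6]],end=";")
E
```

```text
plate [ 0.580025 -0.042825] [0.21007223 0.22038414 0.20936752 0.22043868] -0.0595 -0.0593
rods [ 0.5953 -0.323 ] 0.1064 0.1067 0.10358571330062845
bar [ 0.57845 -0.04025] -0.06969632679489646 0.1995846186458265
grip [[ 0.5811 -0.0406]]
slide [ 0.589575 -0.050925] -0.0011 -0.022 [0.09030006 0.05130039 0.09102198 0.0494082 ]
mat ((470.7695617675781, 308.80084228515625), (121.43912506103516, 250.7758026123047), 83.36737823486328)
plate2 [ 0.5818   -0.038525] [0.22022518 0.20891515 0.20840585 0.21017766] 3.0337 3.0902
rods2 [ 0.5979 -0.3203]
[0.55, -0.04, 0.2] -3.0 [-0.49  1.86];[0.55, -0.04, 0.2] -2.22 [-0.38  2.6 ];[0.55, -0.04, 0.2] -1.43 [-0.93 -2.51];[0.55, -0.04, 0.2] -0.64 [-0.93 -1.72];[0.55, -0.04, 0.2] 0.14 [-0.71 -1.18];[0.55, -0.04, 0.2] 0.93 [-0.63 -0.44];[0.55, -0.04, 0.2] 1.71 [-0.59  0.33];[0.55, -0.04, 0.2] 2.5 [-0.55  1.09];(0.45, 0.31, 0.2) -3.0 [-0.76  1.05];(0.45, 0.31, 0.2) -2.22 [-0.67  1.81];(0.45, 0.31, 0.2) -1.43 [-0.57  2.57];(0.45, 0.31, 0.2) -0.64 [-1.62 -2.41];(0.45, 0.31, 0.2) 0.14 [-1.18 -1.96];(0.45, 0.31, 0.2) 0.93 [-1.08 -1.21];(0.45, 0.31, 0.2) 1.71 [-0.98 -0.46];(0.45, 0.31, 0.2) 2.5 [-0.87  0.29];(0.56, -0.32, 0.1) -3.0 [-0.14  2.61];(0.56, -0.32, 0.1) -2.22 [1.21 2.4 ];(0.56, -0.32, 0.1) -1.43 [-0.3  -1.85];(0.56, -0.32, 0.1) -0.64 [-0.23 -1.2 ];(0.56, -0.32, 0.1) 0.14 [-0.1  -0.57];(0.56, -0.32, 0.1) 0.93 [-0.13  0.25];(0.56, -0.32, 0.1) 1.71 [-0.14  1.04];(0.56, -0.32, 0.1) 2.5 [-0.09  1.78];(0.43, -0.05, 0.04) -3.0 [-0.5   1.96];(0.43, -0.05, 0.04) -2.22 [-0.39  2.69];(0.43, -0.05, 0.04) -1.43 [-0.97 -2.21];(0.43, -0.05, 0.04) -0.64 [-0.97 -1.43];(0.43, -0.05, 0.04) 0.14 [-0.79 -0.95];(0.43, -0.05, 0.04) 0.93 [-0.71 -0.25];(0.43, -0.05, 0.04) 1.71 [-0.65  0.49];(0.43, -0.05, 0.04) 2.5 [-0.59  1.23];
```

```bash
python3 - <<'E'
from h import *
pi=np.pi
ctrl.set_gripper(.05)
ctrl.goto([.5795,-.0405,.16],[pi,0,pi/2-.06])
print(ctrl.move_l([.5795,-.0405,.068],force_limit=8,v=.1))
ctrl.set_gripper(0)
s=ctrl.state();print(s['time_s'],s['position'],s['finger_gap'],s['finger_force'])
ctrl.move_l([.5795,-.0405,.115],v=.06)
ctrl.move_l([.5795,-.0405,.20],v=.2)
s=ctrl.state();print(s['time_s'],s['position'],s['finger_gap'],s['ft_force'])
shot("scene","s1")
E
```

```text
False
4.65 [ 0.5798583  -0.04044013  0.0687575 ] 0.013503389814740127 58.88712823390961
6.1583 [ 0.57869279 -0.04024147  0.19895429] 0.013861686070365474 [-1.16668191  0.43670678 -3.37833143]
```

View pics/s1.png

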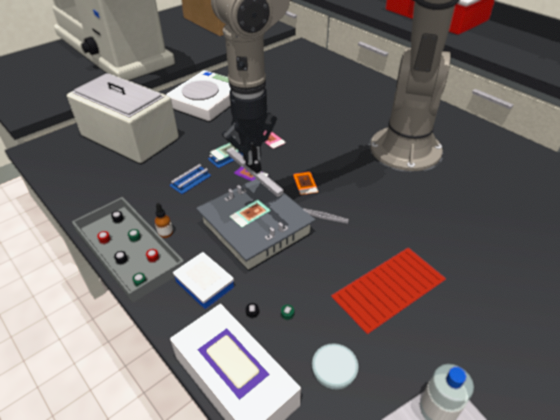

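The bar is held level above the plate at (262,172). The slide is still on the plate at (250,213).

```bash
cat >> h.py <<'E'
def slide(z,box,f=None):
    """slide centre/yaw from top view by non-grey bright outline (cyan/white/brown) in box"""
    im=ctrl.get_image("top");p=im["pixels"]
    if f: cv2.imwrite(f"pics/{f}.png",p)
    y0,y1,x0,x1=box;H,S,V=cv2.split(cv2.cvtColor(p,cv2.COLOR_BGR2HSV))
    k=8;q=cv2.resize(p[y0:y1,x0:x1],None,fx=k,fy=k,interpolation=cv2.INTER_CUBIC)
    H,S,V=cv2.split(cv2.cvtColor(q,cv2.COLOR_BGR2HSV))
    m=cv2.morphologyEx((((V>192)|((H<22)&(S>60)))*255).astype(np.uint8),cv2.MORPH_CLOSE,np.ones((15,15)))
    c=max(cv2.findContours(m,0,1)[0],key=cv2.contourArea).reshape(-1,2)
    P=cast(im,(c+.5)/k+[x0-.5,y0-.5],z)[:,:2]
    return cv2.minAreaRect((P*1000).astype(np.float32)),im
E
python3 - <<'E'
from h import *
pi=np.pi
o=[pi,0,pi/2-.06+1.515]
ctrl.goto([.4708,.3088,.10],o)
ctrl.move_l([.4708,.3088,.025],v=.12)
print(ctrl.move_l([.4708,.3088,.009],v=.02,force_limit=4))
s=ctrl.state();print(s['time_s'],s['position'],s['ft_force'])
ctrl.set_gripper(.04)
ctrl.move_l([.4708,.3088,.12],v=.2)
print(slide(.060,(170,230,290,340),"t2")[0])
print(ctrl.state()['time_s'])
E
```

```text
True
9.0417 [0.47064071 0.30866477 0.01178798] [-0.23350918  0.44445616  4.560347  ]
((590.1605224609375, -50.445945739746094), (51.088783264160156, 90.53641510009766), 89.23797607421875)
10.1667
```

View pics/t2.png

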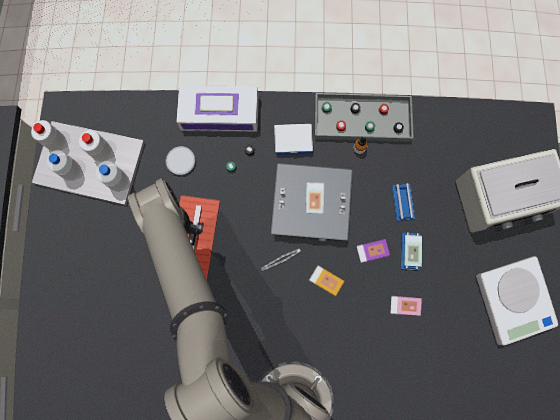

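Slide is clear on the plate at (315,198), and the bar is on the mat near (195,228), partly hidden by the arm. Now press with two fingertips and slide it forward.

```bash
python3 - <<'E'
from h import *
pi=np.pi
o=[pi,0,-.013]
ctrl.set_gripper(.024)
ctrl.goto([.600,-.0506,.10],o)
ctrl.move_l([.600,-.0506,.075],v=.1)
print(ctrl.move_l([.600,-.0506,.048],v=.02,force_limit=5))
s=ctrl.state();print(s['time_s'],s['position'],s['ft_force'])
z=s['position'][2]
ctrl.move_l([.590,-.0505,z-.0012],v=.03)
s=ctrl.state();print(s['position'],s['ft_force'])
ctrl.move_l([.560,-.0501,z-.0012],v=.05)
s=ctrl.state();print(s['time_s'],s['position'],s['ft_force'])
print(slide(.060,(170,245,290,340),"t3")[0])
E
```

```text
False
14.075 [ 0.6001027  -0.05062795  0.04814723] [-0.64285751 -0.68105503 -0.70523749]
[ 0.58987874 -0.05043756  0.04698306] [ 0.38882035 -0.41686203  0.46231718]
15.3083 [ 0.56028223 -0.04992831  0.04707478] [-0.55084631 -0.36837128  0.23185403]
((551.2374877929688, -64.61856842041016), (12.946236610412598, 20.295618057250977), 0.4724363386631012)
```

View pics/t3.png

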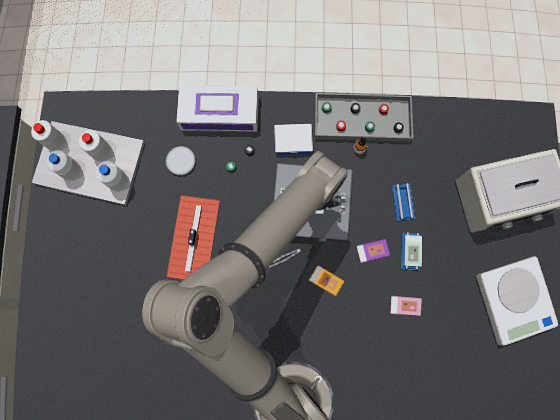

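The picture shows the bar lying whole on the mat, (199,207) to (189,270). The force never rose, so the fingertips (swung back when part open) did not reach the slide. I'll go lower until they touch.

```bash
python3 - <<'E'
from h import *
print(ctrl.state()['finger_gap'])
ctrl.move_l([.600,-.0506,.060],v=.15)
print(ctrl.state()['ft_force'])
ctrl.set_gripper(0)
ctrl.move_l([.600,-.0506,.066],v=.1)
print(ctrl.move_l([.600,-.0506,.046],v=.02,force_limit=5))
s=ctrl.state();print(s['time_s'],s['position'],s['ft_force'],s['finger_gap'])
E
```

```text
0.02386118164474133
[-0.58606506 -0.39264635 -0.11073877]
False
17.55 [ 0.60013934 -0.05061698  0.04614966] [0.61448157 0.72999602 0.10246873] -0.0001289325048152312
```

```bash
python3 - <<'E'
from h import *
print(ctrl.hold_point_z)
print(ctrl.move_l([.600,-.0506,.030],v=.02,force_limit=5))
s=ctrl.state();print(s['time_s'],s['position'],s['ft_force'],s['finger_gap'])
im=shot("scene","s4");cv2.imwrite("pics/s4c.png",cv2.resize(im["pixels"][90:270,150:350],None,fx=3.3,fy=3.3,interpolation=cv2.INTER_CUBIC))
E
```

```text
0.0187
True
18.1417 [ 0.59990679 -0.05051831  0.03452897] [-0.52335827 -0.26044169  4.67146863] 0.0002917410763753514
```

View pics/s4c.png

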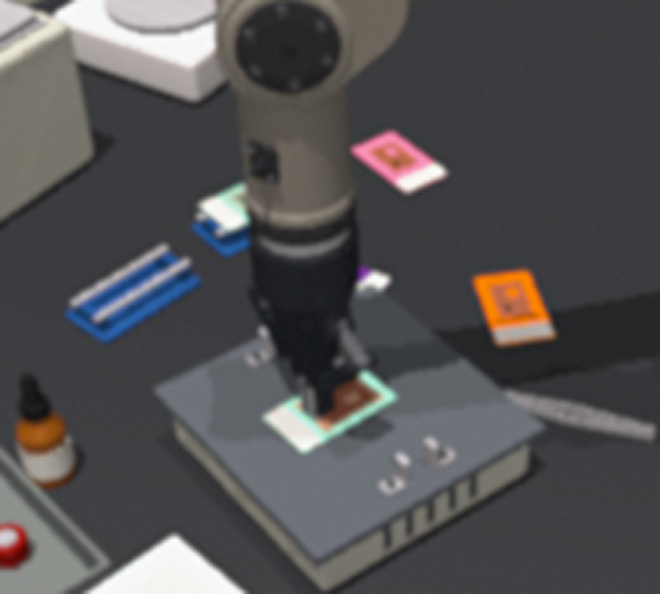

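Closed fingertips now touch the slide at crop (318,405), with TCP z = 0.0345. So the real tips are about 25 mm short of the stated TCP, and I'll apply that offset from here on. Now dragging.

```bash
python3 - <<'E'
from h import *
z=ctrl.state()['position'][2]-.0015
ctrl.move_l([.590,-.0505,z],v=.03)
s=ctrl.state();print(s['position'],s['ft_force'])
ctrl.move_l([.545,-.0499,z],v=.06)
s=ctrl.state();print(s['time_s'],s['position'],s['ft_force'])
im=shot("scene","s5");cv2.imwrite("pics/s5c.png",cv2.resize(im["pixels"][150:270,180:340],None,fx=4,fy=4,interpolation=cv2.INTER_CUBIC))
E
```

```text
[ 0.59249632 -0.05095662  0.03452669] [2.34715675 0.34724548 6.09415749]
19.5583 [ 0.54731235 -0.05045755  0.03449898] [2.26536989 1.02283223 8.45052639]
```

View pics/s5c.png

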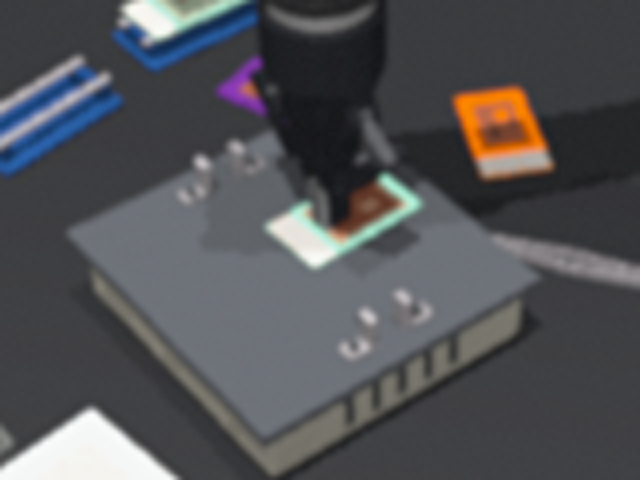

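The slide follows the fingers (crop (345,215)). Continue to the edge, lift, and measure.

```bash
python3 - <<'E'
from h import *
pi=np.pi
s=ctrl.state();z=s['position'][2]-.0015
ctrl.move_l([.4955,-.0499,z],v=.06)
s=ctrl.state();print(s['time_s'],s['position'],s['ft_force'])
ctrl.move_l([.5,-.05,.09],v=.15)
ctrl.goto([.47,.16,.14],[pi,0,-.013])
print(slide(.060,(195,265,290,345),"t6")[0], ctrl.state()['time_s'])
p=cv2.imread("pics/t6.png");cv2.imwrite("pics/t6c.png",cv2.resize(p[160:270,180:380],None,fx=4,fy=4,interpolation=cv2.INTER_CUBIC))
for q in([.458,-.05,.015],[.565,-.326,-.02]): print(ctrl.solve_ik(q,[pi,0,0.1]))
E
```

```text
20.5833 [ 0.49832599 -0.05048052  0.03447553] [ 3.00063153 -0.77234125  9.57497312]
((488.5672302246094, -47.771324157714844), (54.98234176635742, 90.58216857910156), 88.3937759399414) 22.0417
[-0.75787689  0.51092202  0.95883334  2.17363295 -0.6211567   0.75835701
 -0.85625477]
[-0.04993955  0.78569123  0.74424876  1.72559563 -0.65933316  0.89813776
 -0.4937893 ]
```

View pics/t6c.png

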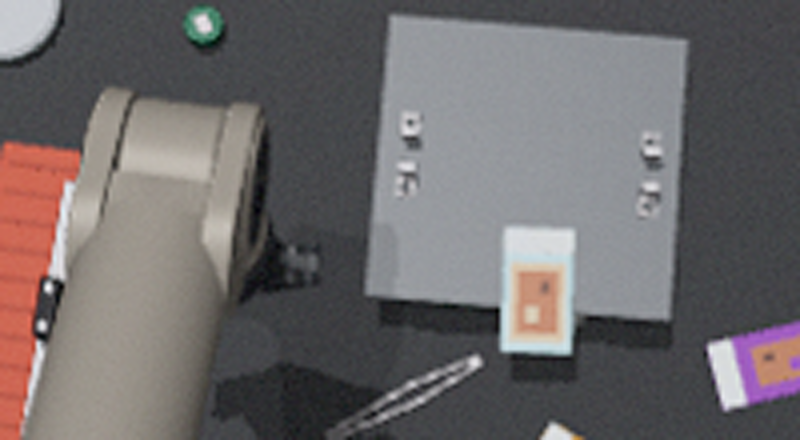

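Slide overhangs the front edge, with corners in the crop at (503,227), (577,229), (574,354) and (500,353). The forceps tip is at (475,360), left of the slide and low. Next, grip the overhang by its long edges.

```bash
python3 - <<'E'
from h import *
pi=np.pi
im=ctrl.get_image("top")
q=cast(im,np.array([(503,227),(577,229),(574,354),(500,353)])/4+[180-.4,160-.4],.060)[:,:2]
c=q.mean(0);d=(q[0]+q[1]-q[2]-q[3])/2;yaw=np.arctan2(d[1],d[0]);print(c,yaw,np.linalg.norm(d),np.linalg.norm(q[0]-q[1]))
u=np.array([np.cos(yaw),np.sin(yaw)]);g=c-.0305*u;print(g)
o=[pi,0,yaw]
ctrl.set_gripper(.072)
ctrl.goto([*g,.085],o)
print(ctrl.move_l([*g,.015],v=.08,force_limit=5))
ctrl.set_gripper(.04)
s=ctrl.state();print(s['time_s'],s['position'],s['finger_gap'],s['finger_force'],s['ft_force'])
ctrl.move_l([*g,.022],v=.03)
s=ctrl.state();print(s['time_s'],s['position'],s['finger_gap'],s['finger_force'],s['ft_force'])
im=shot("scene","s7");cv2.imwrite("pics/s7c.png",cv2.resize(im["pixels"][150:270,180:340],None,fx=4,fy=4,interpolation=cv2.INTER_CUBIC))
np.save("g.npy",[*c,yaw,*g])
E
```

```text
[ 0.48767279 -0.0509956 ] -0.011480981083795066 0.09139773757587903 0.053527379437246475
[ 0.4571748  -0.05064544]
False
25.0417 [ 0.45762003 -0.05056251  0.01560931] 0.047482986698366376 60.53800106048584 [-0.31546902  1.03860895  5.91672927]
25.425 [ 0.45728868 -0.05051444  0.02215338] 0.047344208633091536 61.450549364089966 [-0.18333638 -1.0058883  -0.09535057]
```

View pics/s7c.png

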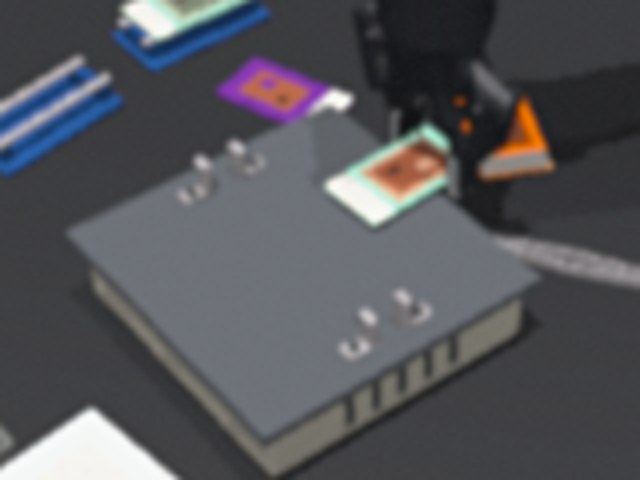

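Slide is gripped by its long edges at the overhang, crop (395,170), and lifted level. That was my 11th picture, one over the limit, so the rest is by numbers only. Carry it to the rest.

```bash
python3 - <<'E'
from h import *
pi=np.pi
g=np.load("g.npy")[3:]
yaw=.107;u=np.array([np.cos(yaw),np.sin(yaw)]);t=np.array([.595,-.322])-.0305*u;o=[pi,0,yaw]
ctrl.move_l([*g,.09],v=.12)
ctrl.goto([*t,.06],o)
ctrl.move_l([*t,-.008],v=.08)
print(ctrl.move_l([*t,-.027],v=.015,force_limit=2.5))
s=ctrl.state();print(s['time_s'],s['position'],s['orientation'],s['ft_force'],s['finger_gap'])
E
```

```text
True
29.1083 [ 0.56462976 -0.32516886 -0.01885871] [-3.14119927e+00  2.45761870e-04  1.07036994e-01] [0.00464987 0.63270716 4.27878054] 0.04696970688032929
```

```bash
python3 - <<'E'
from h import *
pi=np.pi
s=ctrl.state();p=s['position']
ctrl.set_gripper(.066)
ctrl.move_l([p[0],p[1],.06],v=.1)
ctrl.goto([.50,-.10,.22],[pi,0,.1])
r,im=slide(.025,(175,232,380,430),"t8");print(r,ctrl.state()['time_s'])
p=im["pixels"];H,S,V=cv2.split(cv2.cvtColor(p,cv2.COLOR_BGR2HSV))
def rc(m,z,b):
    k=np.zeros_like(m);k[b[0]:b[1],b[2]:b[3]]=m[b[0]:b[1],b[2]:b[3]]
    c=np.vstack([x.reshape(-1,2) for x in cv2.findContours(k,0,1)[0] if cv2.contourArea(x)>6])
    return cv2.minAreaRect((cast(im,c,z)[:,:2]*1000).astype(np.float32))
print("blue+",rc(((H>95)&(H<125)&(S>110)).astype(np.uint8),.012,(175,228,385,425)))
print("full",rc(((V>192)&(S<110)).astype(np.uint8),.025,(232,275,395,430)))
red=((H<8)&(S>130)&(V>70))
hull=np.zeros((420,560),np.uint8);k=np.argwhere(red[190:290,160:225])[:,::-1]+[160,190]
cv2.fillConvexPoly(hull,cv2.convexHull(k.astype(np.int32)),1)
print("bar",rc(((S<90)&(V>150)&(hull>0)).astype(np.uint8),.015,(190,290,160,225)))
# scene check of label + slide
im=shot("scene","s8");p=im["pixels"];H,S,V=cv2.split(cv2.cvtColor(p,cv2.COLOR_BGR2HSV))
print("scene",rc((((V>170)&(S<110))|((H<20)&(S>60))).astype(np.uint8),.025,(160,196,165,214)))
E
```

```text
((594.5240478515625, -321.80810546875), (102.32861328125, 49.53483963012695), 7.147964954376221) 31.525
blue+ ((593.5997924804688, -320.4894104003906), (109.77136993408203, 56.20259094238281), 6.49329948425293)
full ((445.49566650390625, -345.28668212890625), (48.28226089477539, 101.08242797851562), 88.79415893554688)
bar ((470.42572021484375, 307.7548828125), (16.02568817138672, 202.14739990234375), 83.01022338867188)
scene ((598.7872924804688, -321.47845458984375), (98.88123321533203, 52.59831237792969), 6.552178382873535)
```

The outline merges with the rod ends, so I'll measure along the centre strip between the rods.

```bash
python3 - <<'E'
from h import *
im=ctrl.get_image("top");p=im["pixels"];k=8;y0,y1,x0,x1=175,232,380,430
q=cv2.resize(p[y0:y1,x0:x1],None,fx=k,fy=k,interpolation=cv2.INTER_CUBIC);H,S,V=cv2.split(cv2.cvtColor(q,cv2.COLOR_BGR2HSV))
m=((V>180)&(S<110))|((H<25)&(S>60)&(V>90))
uv=np.argwhere(m)[:,::-1]
P=cast(im,(uv+.5)/k+[x0-.5,y0-.5],.025)[:,:2]-[.5945,-.3215]
a=.112;u=P@[np.cos(a),np.sin(a)];v=P@[-np.sin(a),np.cos(a)]
for lo,hi in((-.025,-.019),(-.008,.008),(.019,.025),(-.018,-.012),(.012,.018)):
    w=u[(v>lo)&(v<hi)];w=w[abs(w)<.065];print(lo,np.percentile(w,[.5,99.5]).round(4))
for lo,hi in((-.04,-.02),(-.01,.01),(.02,.04)):
    w=v[(u>lo)&(u<hi)];w=w[abs(w)<.035];print("v",lo,np.percentile(w,[.5,99.5]).round(4))
E
```

```text
-0.025 [-0.0436  0.0457]
-0.008 [-0.0443  0.0458]
0.019 [-0.0446  0.0445]
-0.018 [-0.05    0.0511]
0.012 [-0.0503  0.0506]
v -0.04 [-0.0252  0.0234]
v -0.01 [-0.0249  0.024 ]
v 0.02 [-0.0245  0.0246]
```

```bash
python3 -c "
from plant import ctrl
print(ctrl.sign_off())"
```

```text
the job is handed in; nothing more can be done
None
```

I handed the job in at about 32 s: the bar lies along the middle of the red mat, and the slide lies on the empty rest within about 1 mm of centre and straight to about 0.01 rad by the top camera; I viewed 11 pictures, one over the limit of 10.

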